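Put the hole saws back on their rack in order of size

ROBOT

A 6-joint arm with a two-finger parallel gripper is mounted at the origin on the work surface. World frame = base frame: x ahead of the robot, y to its left, z up, the work surface at z = 0. Lengths are in mm, angles in rad, forces in N, time in s.
With the tool pointing down it reaches from about 400 to 925 mm from the base axis. Payload 12.5 kg.
Tool frame: the origin (TCP) lies at the very end of the fingers, on their centre line; the grasp point (between the pads) lies grip_depth behind it (grip_depth is the distance from the TCP to the grasp point, in mm); z points along the fingers, y is the line along which they close (so a half turn about z gives the same grasp; the last joint's range is limited). The gripper opens to 95 mm and grips with 3 to 60 N. Pads are 20 mm wide; open, the fingers measure 119 mm over their backs; the gripper's body (75 mm by 180 mm) begins 59 mm behind the grasp point.
Start: joints at [1.129, 0.491, 1.559, -0, 1.092, -0.106], TCP at [205.937, 590.116, 214.661] pointing down, gripper open.
Joint ranges: [-3.1, 3.1], [-0.84, 2.19], [0.05, 2.79], [-1.13, 4.28], [0.06, 2.93], [-2.69, 2.69]. Speed limits (rad/s): [2.22, 2.22, 2.79, 3.14, 3.14, 3.14].

INTERFACE

Orientations are given as [roll, pitch, yaw] about the fixed x, y, z axes, in that order (R = Rz(yaw) Ry(pitch) Rx(roll)).
In Python, from cell import state, read_camera, job_done, grip_depth gives the robot as it stands.
- The arm moves only by the tool drive_tool, never from a script. Its argument "targets" is a list of rows, each an object with "jaw": the opening, from 0 (shut) to 1 (fully open); "travel": the shift along the tool's x, y, z in m, a list of three; "twist": the turn about the tool's z in rad. In form: [{"jaw": jaw, "travel": [tx, ty, tz], "twist": twist}, ...]. A call has 1 to 8 rows; each row is the pose to reach, as a shift and turn from the pose commanded when the call began, along the tool's axes at that moment; what a row does not reach only later rows make up. A row lasts 1/12 s, in which the tool goes at most 41.7 mm and 7.16 degrees, less where a joint would pass 70% of its speed; a pose out of reach is approached as far as the arm can. A call with a gripper value outside its range is refused whole. The fingers move at their own pace and stop on an object; the grip force is fixed at half the most. Time passes only in rows, so rows that repeat a pose let the fingers close. It gives the time, the measured TCP pose, the force, the opening and the grip force at its end, in the units of the state.
- state(): the state, without advancing time (a new reading comes with each control period).
- read_camera(name): name is "scene" or "top" or "wrist"; returns a dict with "frame" (480x640x3 uint8, red, green, blue), "fx", "fy", "cx", "cy" (pixels), "k1" (the pictures are not rectified: a ray, as slopes to the right and down, at radius r is drawn at 1 + k1 r^2 times it, then the intrinsics apply), "R" (3x3) and "t" (3): a world point X has camera coordinates R X + t. Camera axes: x right, y down, z forward; pixel columns grow to the right and rows downward; lengths in mm; the calibration is good to about 2 mm. A picture is of the moment at which its call begins. There is no depth.
- job_done(): hands the job in; it is judged then, once.
The state is a dict: "t": time; "joints": joint angles; "qvel": joint speeds; "tau": joint torques, N m; "eef_pos": TCP position; "tcp_rot": TCP orientation; "ft_force": force on the tool from outside, world axes, zero at the start; "moment": the same for the moment, N m; "opening": opening from 0.0 (shut) to 1.0 (fully open); "grip_force": force on a finger pad.
Only numpy, scipy, OpenCV 4.12 (cv2) and the standard library are available. Lean on these libraries where they do the work, as an engineer would, in place of code of your own. Each camera call takes 0.05 s, during which the arm holds its last target. There are 200 camera calls.

TASK

Put the four loose hole saws back on the rack, teeth down and each slipped fully down over its own dowel with the dowel roughly at its centre, so that the row grows in diameter from the smallest saw, which already stands at one end, to the largest at the other. Leave the smallest saw on its dowel.

Things in the scene. Friction and masses are not known exactly. Their poses are not given: they have to be found in the camera images.
- saw_32_mid (a point): Hole saw, 32 mm outside diameter, 46 mm high, loose, about 90 g, standing teeth down on the bench: a blue steel cup, bright toothed rim below, closed flat back with a dark arbor-hole mark above. Wall 2.5 mm: the mouth below is 27 mm wide inside and 40 mm deep. Point: its centre, half-way up, 23 mm above the teeth; z: its axis, towards the closed back.
- saw_41_mid (a point): Hole saw, 41 mm outside diameter, 46 mm high, loose, about 120 g, standing teeth down on the bench: a blue steel cup, bright toothed rim below, closed flat back with a dark arbor-hole mark above. Wall 2.5 mm: the mouth below is 36 mm wide inside and 40 mm deep. Point: its centre, half-way up, 23 mm above the teeth; z: its axis, towards the closed back.
- saw_51_mid (a point): Hole saw, 51 mm outside diameter, 46 mm high, loose, about 170 g, standing teeth down on the bench: a blue steel cup, bright toothed rim below, closed flat back with a dark arbor-hole mark above. Wall 2.5 mm: the mouth below is 46 mm wide inside and 40 mm deep. Point: its centre, half-way up, 23 mm above the teeth; z: its axis, towards the closed back.
- saw_64_mid (a point): Hole saw, 64 mm outside diameter, 46 mm high, loose, about 240 g, standing teeth down on the bench: a blue steel cup, bright toothed rim below, closed flat back with a dark arbor-hole mark above. Wall 2.5 mm: the mouth below is 59 mm wide inside and 40 mm deep. Point: its centre, half-way up, 23 mm above the teeth; z: its axis, towards the closed back.
- saw_25_mid (a point): The smallest hole saw, 25 mm outside diameter, 46 mm high, same make, loose, about 60 g. It already stands teeth down over the dowel at one end of the rack (which end varies), with 5 mm of play all round, and stays there. Point: its centre, half-way up, 23 mm above its teeth; z: its axis, upward.
- dowel_k: One of the rack's four free dowels, all alike (the names do not tell their order): an upright round wooden stub 10 mm across and 22 mm high, chamfered at the top, fixed in the rack board. Origin: centre of its foot, level with the board's top; z up.
- dowel_m: One of the rack's four free dowels, all alike (the names do not tell their order): an upright round wooden stub 10 mm across and 22 mm high, chamfered at the top, fixed in the rack board. Origin: centre of its foot, level with the board's top; z up.
- dowel_r: One of the rack's four free dowels, all alike (the names do not tell their order): an upright round wooden stub 10 mm across and 22 mm high, chamfered at the top, fixed in the rack board. Origin: centre of its foot, level with the board's top; z up.
- dowel_s: One of the rack's four free dowels, all alike (the names do not tell their order): an upright round wooden stub 10 mm across and 22 mm high, chamfered at the top, fixed in the rack board. Origin: centre of its foot, level with the board's top; z up.
- rack: Fixed brown board 100 x 430 mm, 18 mm thick, flat on the bench, with five dowels in a straight row along its middle, 85 mm apart; the fifth, at one end of the row, is under the smallest hole saw. Origin: centre of its underside; y along the row, x across it, z up.
Mind the look-alikes: they are no part of the job. What is shaped like the part that bears saw_64_mid but orange is not meant.

How it is judged:
By the outcome, as a careful person would: the job done as asked, in the order asked, and still so for the second after the job is handed in, with the robot touching nothing.
It also fails if it takes over 96 s, if anything falls off the work surface, if the arm or the gripper's body presses on something with over 40 N, if the wrist force passes 120 N, or if a joint passes its speed limit or range.

## Working session

There is one attempt and no reset: what is moved stays moved. The work goes in short steps, Python scripts to look and compute and a tool call to move; the robot and the scene stay as the last step left them, time stands still between calls to the robot, and variables do not carry over. Pictures are saved under pics/ and viewed, at most 14 in all, crops included, and the job is handed in when it is done.

Besides the shell and the picture viewer there is one more tool, called after "Request:" in YAML: its name, and indented under it one key for each argument. drive_tool: Moves the arm, as the interface text tells. Its arguments: {"type":"object","properties":{"targets":{"type":"array"}},"required":["targets"]}

```bash
mkdir -p pics; python3 - <<'E'
from cell import *
import cv2
for n in("top","scene"):
    c=read_camera(n); cv2.imwrite(f"pics/{n}0.png",c["frame"][...,::-1])
    print(n,[c[k] for k in("fx","fy","cx","cy","k1")],c["R"],c["t"])
print(state(),grip_depth)
E
```

```text
top [581.5500622191017, 581.5500622191017, 316.59142581237796, 247.86645593910956, 0.005048907354610087] [[ 0.00727058 -0.99988876 -0.01302298]
 [-0.99724089 -0.00628796 -0.07396663]
 [ 0.07387651  0.01352483 -0.99717568]] [ 10.15248798 507.14338238 927.2847762 ]
scene [621.3647988765226, 621.3647988765226, 317.25385332273163, 230.3625987808309, -0.08549364705232591] [[ 0.00832202  0.9998622  -0.01436378]
 [ 0.57732731 -0.01653262 -0.81634543]
 [-0.81647041 -0.00149896 -0.57738534]] [ -25.20818223 -241.47431254 1546.0671815 ]
{'t': 0.1, 'joints': array([ 1.12943721e+00,  4.91487318e-01,  1.55941811e+00, -7.55419381e-06,
        1.09168046e+00, -1.05598356e-01]), 'qvel': array([-0.00068171, -0.00196686, -0.00120131, -0.00114693,  0.00025713,
        0.0009877 ]), 'tau': array([ 3.35088560e-03, -6.13628268e+01, -2.58604091e+01,  6.93586003e-02,
        4.70790337e-02, -5.08099981e-05]), 'eef_pos': array([205.8125333 , 589.90293851, 214.11741898]), 'tcp_rot': array([-3.14060425e+00, -9.80259118e-05,  2.80583533e+00]), 'ft_force': array([ 0.11586943, -0.70163012,  0.62948372]), 'moment': array([-0.05698131,  0.03868547,  0.0224867 ]), 'grip_force': 0.0, 'opening': 0.998674593697758} 18.8
```

View pics/top0.png

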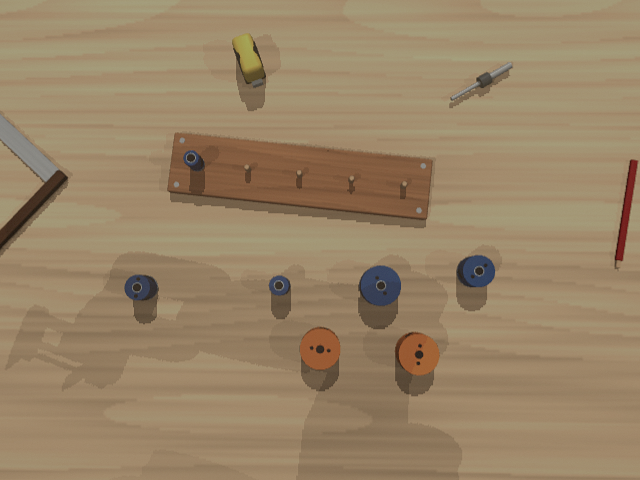

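View pics/scene0.png

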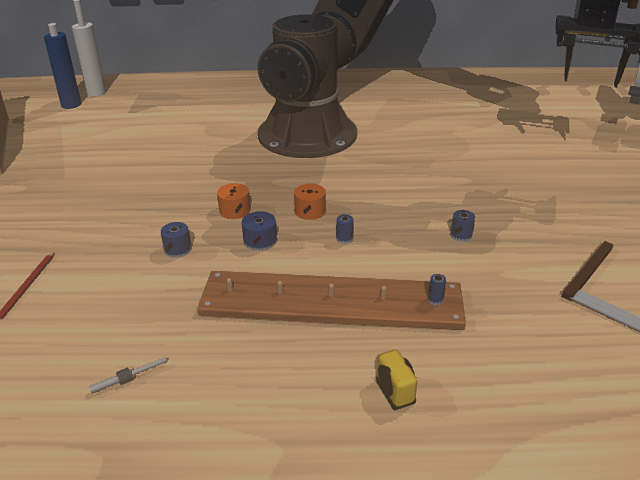

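The top view shows the rack with the smallest saw at its left end (192,158) and free dowels at about (247,167), (299,173), (351,179) and (404,184). The loose blue saws are at (137,288), (279,285), (381,285) and (477,271); the orange ones are decoys. The scene view agrees.

```bash
cat > h.py <<'E'
import numpy as np, cv2
from cell import *
def rays(c,uv):
    uv=np.atleast_2d(np.float64(uv)); d=(uv-[c["cx"],c["cy"]])/[c["fx"],c["fy"]]; s=d.copy()
    for _ in range(10): s=d/(1+c["k1"]*(s**2).sum(1,keepdims=True))
    R,t=np.array(c["R"]),np.array(c["t"])
    return -R.T@t, np.c_[s,np.ones(len(s))]@R
def onplane(c,uv,z):
    o,d=rays(c,uv); return o+d*((z-o[2])/d[:,2])[:,None]
def saws(c,z=46,hole=True):
    f=c["frame"].astype(int); m=((f[...,2]>f[...,0]+25)&(f[...,2]>82)).astype(np.uint8)
    m=cv2.morphologyEx(m,cv2.MORPH_CLOSE,np.ones((3,3)))
    out=[]
    for k in cv2.findContours(m,cv2.RETR_EXTERNAL,cv2.CHAIN_APPROX_NONE)[0]:
        if cv2.contourArea(k)<80: continue
        p=onplane(c,k[:,0,:],z)[:,:2]
        (x,y),r=cv2.minEnclosingCircle(p.astype(np.float32))
        out.append((cv2.minEnclosingCircle(k)[0],(round(x,1),round(y,1)),round(2*r,1)))
    return m,out
E
python3 - <<'E'
from h import *
c=read_camera("top")
m,o=saws(c)
for s in o: print(s)
f=c["frame"].astype(int)
for u in(247,299,351,404):
  print(u)
g=c["frame"][120:310,110:520,::-1].copy(); g[m[120:310,110:520]>0]//=2
g[...,1][m[120:310,110:520]>0]+=100
cv2.imwrite("pics/m.png",cv2.resize(g,None,fx=1.9,fy=1.9))
d=c["frame"][145:205,220:430,::-1]
cv2.imwrite("pics/d.png",cv2.resize(d,None,fx=3.8,fy=3.8,interpolation=cv2.INTER_NEAREST))
print(onplane(c,[[247,167],[299,173],[351,179],[404,184]],40)); print(onplane(c,[[192,158]],64))
E
```

```text
((278.5243835449219, 284.98779296875), (446.2, 72.8), 30.1)
((136.65492248535156, 287.0633850097656), (441.1, 296.8), 38.2)
((380.5, 285.0), (447.0, -87.5), 62.3)
((478.558837890625, 270.3235168457031), (471.1, -241.1), 49.4)
((190.7391357421875, 157.6086883544922), (648.8, 216.1), 23.3)
247
299
351
404
[[ 635.28064907  126.25677995   40.        ]
 [ 625.90079587   42.44360197   40.        ]
 [ 616.54680236  -41.05223563   40.        ]
 [ 608.84562129 -125.81439474   40.        ]]
[[644.03930715 209.74621927  64.        ]]
```

View pics/m.png

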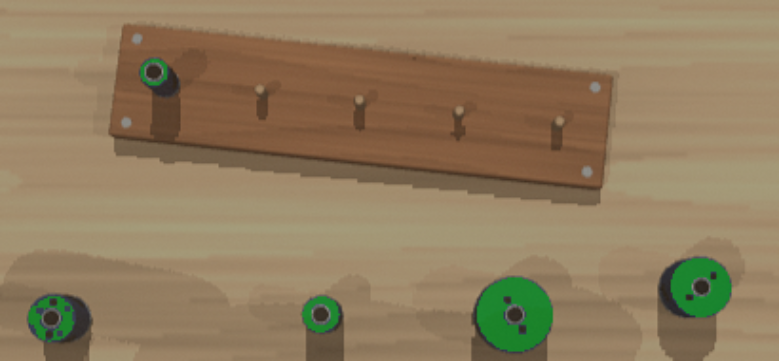

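View pics/d.png

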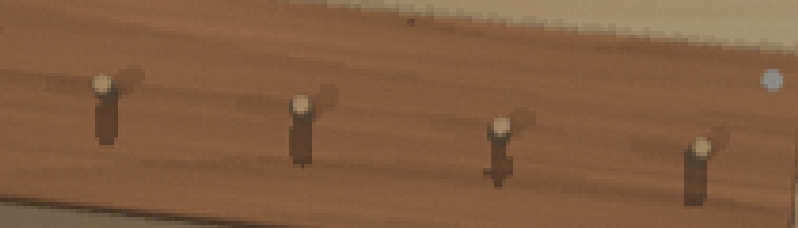

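Request:
drive_tool:
  targets:
    - {"jaw": 1,"travel": [-0.3186,-0.1995,0.1],"twist": 1.336}
    - {"jaw": 1,"travel": [-0.3186,-0.1995,0.1],"twist": 1.336}
    - {"jaw": 1,"travel": [-0.3186,-0.1995,0.1],"twist": 1.336}
    - {"jaw": 1,"travel": [-0.3186,-0.1995,0.1],"twist": 1.336}
    - {"jaw": 1,"travel": [-0.3186,-0.1995,0.1],"twist": 1.336}
    - {"jaw": 1,"travel": [-0.3186,-0.1995,0.1],"twist": 1.336}
    - {"jaw": 1,"travel": [-0.3186,-0.1995,0.1],"twist": 1.336}
    - {"jaw": 1,"travel": [-0.3186,-0.1995,0.1],"twist": 1.336}

```text
t: 0.82
eef_pos: [408.2, 337.1, 128.5]
tcp_rot: [3.142, -0.0, 1.8]
ft_force: [0.8, 0.4, 0.3]
opening: 0.996
grip_force: 0.0
```

Request:
drive_tool:
  targets:
    - {"jaw": 1,"travel": [-0.05,0.0236,0.015],"twist": 0.336}
    - {"jaw": 1,"travel": [-0.05,0.0236,0.015],"twist": 0.336}
    - {"jaw": 1,"travel": [-0.05,0.0236,0.015],"twist": 0.336}
    - {"jaw": 1,"travel": [-0.05,0.0236,0.015],"twist": 0.336}
    - {"jaw": 1,"travel": [-0.05,0.0236,0.015],"twist": 0.336}
    - {"jaw": 1,"travel": [-0.05,0.0236,0.015],"twist": 0.336}

```text
t: 1.32
eef_pos: [441.7, 296.0, 114.1]
tcp_rot: [3.141, -0.0, 1.474]
ft_force: [0.2, 0.1, -0.4]
opening: 0.998
grip_force: 0.0
```

```bash
cat >> h.py <<'E'
def go(x,y,z,yaw=1.470):
    s=state(); p=s["eef_pos"]; w=s["tcp_rot"][2]
    d=np.array([x,y,z])-p
    print("travel",np.round([np.cos(w)*d[0]+np.sin(w)*d[1],np.sin(w)*d[0]-np.cos(w)*d[1],-d[2]],1),"twist",round(w-yaw,3),"at",np.round(p,1))
E
python3 -c "
from h import *
go(441.1,296.8,12)
c=read_camera('wrist'); cv2.imwrite('pics/w1.png',c['frame'][...,::-1])"
```

```text
travel [  0.7  -0.7 102.1] twist 0.004 at [441.7 296.  114.1]
```

View pics/w1.png

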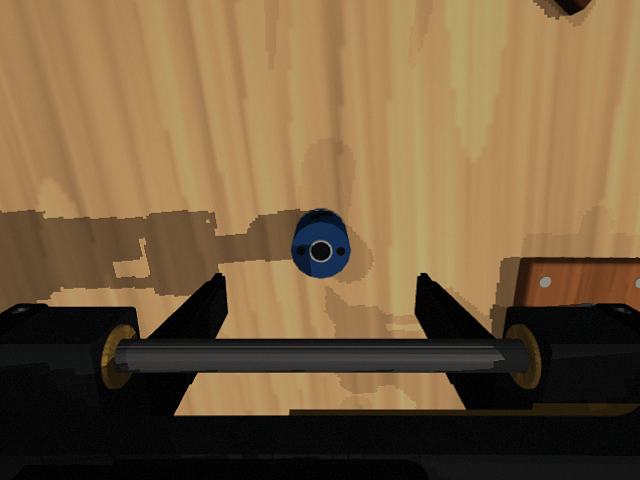

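The wrist view shows the 41 mm saw at (321,250), midway between the fingers (222 and 420). I'll descend and grip.

Request:
drive_tool:
  targets:
    - {"jaw": 1,"travel": [0.0007,-0.0007,0.04],"twist": 0}
    - {"jaw": 1,"travel": [0.0007,-0.0007,0.08],"twist": 0}
    - {"jaw": 1,"travel": [0.0007,-0.0007,0.102],"twist": 0}
    - {"jaw": 0,"travel": [0.0007,-0.0007,0.102],"twist": 0}
    - {"jaw": 0,"travel": [0.0007,-0.0007,0.102],"twist": 0}
    - {"jaw": 0,"travel": [0.0007,-0.0007,0.102],"twist": 0}
    - {"jaw": 0,"travel": [0.0007,-0.0007,0.102],"twist": 0}
    - {"jaw": 0,"travel": [0.0007,-0.0007,0.102],"twist": 0}

```text
t: 2.03
eef_pos: [442.0, 296.9, 13.5]
tcp_rot: [3.139, -0.002, 1.47]
ft_force: [-0.4, 0.7, -0.3]
opening: 0.707
grip_force: 0.0
```

Request:
drive_tool:
  targets:
    - {"jaw": 0,"travel": [0,0,0],"twist": 0}
    - {"jaw": 0,"travel": [0,0,0],"twist": 0}
    - {"jaw": 0,"travel": [0,0,0],"twist": 0}

```text
t: 2.28
eef_pos: [441.5, 296.5, 12.4]
tcp_rot: [3.141, -0.001, 1.47]
ft_force: [0.0, -0.1, -0.8]
opening: 0.496
grip_force: 0.0
```

```bash
python3 -c "
from h import *
go(627.1,42.6,100)"
```

```text
travel [-233.8  210.2  -87.6] twist -0.0 at [441.5 296.5  12.4]
```

Request:
drive_tool:
  targets:
    - {"jaw": 0,"travel": [0,0,0],"twist": 0}
    - {"jaw": 0,"travel": [0,0,0],"twist": 0}
    - {"jaw": 0,"travel": [0,0,0],"twist": 0}
    - {"jaw": 0,"travel": [0,0,0],"twist": 0}
    - {"jaw": 0,"travel": [0,0,-0.01],"twist": 0}
    - {"jaw": 0,"travel": [0,0,-0.04],"twist": 0}
    - {"jaw": 0,"travel": [0,0,-0.07],"twist": 0}
    - {"jaw": 0,"travel": [0,0,-0.0876],"twist": 0}

```text
t: 2.95
eef_pos: [441.6, 296.6, 102.3]
tcp_rot: [3.14, -0.001, 1.47]
ft_force: [-0.4, 0.8, -0.2]
opening: 0.418
grip_force: 30.0
```

Request:
drive_tool:
  targets:
    - {"jaw": 0,"travel": [-0.02,0.018,0],"twist": 0}
    - {"jaw": 0,"travel": [-0.047,0.042,0],"twist": 0}
    - {"jaw": 0,"travel": [-0.075,0.067,0],"twist": 0}
    - {"jaw": 0,"travel": [-0.105,0.094,0],"twist": 0}
    - {"jaw": 0,"travel": [-0.135,0.121,0],"twist": 0}
    - {"jaw": 0,"travel": [-0.165,0.148,0],"twist": 0}
    - {"jaw": 0,"travel": [-0.195,0.175,0],"twist": 0}
    - {"jaw": 0,"travel": [-0.22,0.197,0],"twist": 0}

```text
t: 3.62
eef_pos: [616.3, 55.2, 100.0]
tcp_rot: [3.141, -0.0, 1.469]
ft_force: [-0.2, 0.8, -0.1]
opening: 0.42
grip_force: 30.0
```

Request:
drive_tool:
  targets:
    - {"jaw": 0,"travel": [-0.0138,0.0132,0],"twist": 0}
    - {"jaw": 0,"travel": [-0.0138,0.0132,0],"twist": 0}
    - {"jaw": 0,"travel": [-0.0138,0.0132,0],"twist": 0}
    - {"jaw": 0,"travel": [-0.0138,0.0132,0],"twist": 0}

```text
t: 3.95
eef_pos: [626.1, 43.2, 99.6]
tcp_rot: [-3.141, -0.0, 1.47]
ft_force: [-0.3, 0.1, -1.0]
opening: 0.414
grip_force: 30.0
```

```bash
python3 -c "
from h import *
go(627.1,42.6,30)
c=read_camera('top'); m,o=saws(c,z=136)
for s in o: print(s)
c=read_camera('wrist'); cv2.imwrite('pics/w2.png',c['frame'][...,::-1])"
```

```text
travel [-0.5  1.  69.6] twist -0.0 at [626.1  43.2  99.6]
((380.3481140136719, 285.0443115234375), (446.1, -78.6), 56.6)
((478.2147521972656, 270.34228515625), (467.8, -216.8), 45.6)
((190.84146118164062, 157.71951293945312), (627.9, 194.8), 21.4)
```

View pics/w2.png

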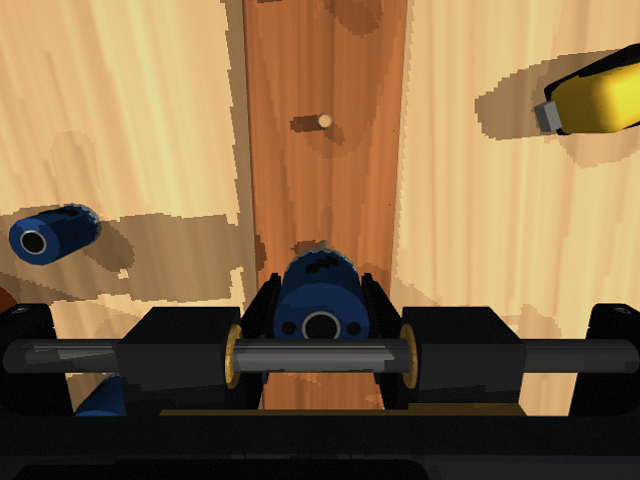

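Request:
drive_tool:
  targets:
    - {"jaw": 0,"travel": [-0.0005,0.001,0.015],"twist": 0}
    - {"jaw": 0,"travel": [-0.0005,0.001,0.035],"twist": 0}
    - {"jaw": 0,"travel": [-0.0005,0.001,0.055],"twist": 0}
    - {"jaw": 0,"travel": [-0.0005,0.001,0.065],"twist": 0}
    - {"jaw": 0,"travel": [-0.0005,0.001,0.069],"twist": 0}
    - {"jaw": 0,"travel": [-0.0005,0.001,0.069],"twist": 0}
    - {"jaw": 0,"travel": [-0.0005,0.001,0.069],"twist": 0}
    - {"jaw": 0,"travel": [-0.0005,0.001,0.069],"twist": 0}

```text
t: 4.72
eef_pos: [628.1, 42.4, 31.2]
tcp_rot: [3.141, -0.0, 1.47]
ft_force: [0.4, 0.1, -1.3]
opening: 0.42
grip_force: 30.0
```

Request:
drive_tool:
  targets:
    - {"jaw": 0.7,"travel": [0,0,0],"twist": 0}
    - {"jaw": 0.7,"travel": [0,0,0],"twist": 0}
    - {"jaw": 0.7,"travel": [0,0,0],"twist": 0}
    - {"jaw": 0.7,"travel": [0,0,0],"twist": 0}
    - {"jaw": 0.7,"travel": [0,0,-0.02],"twist": 0}
    - {"jaw": 0.7,"travel": [0,0,-0.05],"twist": 0}
    - {"jaw": 0.7,"travel": [0,0,-0.08],"twist": 0}
    - {"jaw": 0.7,"travel": [0,0,-0.08],"twist": 0}

```text
t: 5.38
eef_pos: [630.1, 41.9, 116.0]
tcp_rot: [3.134, -0.001, 1.47]
ft_force: [0.3, 0.4, 0.5]
opening: 0.704
grip_force: 0.0
```

```bash
python3 -c "
from h import *
go(446.2,72.8,110)
c=read_camera('wrist'); cv2.imwrite('pics/w3.png',c['frame'][...,::-1])"
```

```text
travel [  12.2 -186.1    6. ] twist -0.0 at [630.1  41.9 116. ]
```

View pics/w3.png

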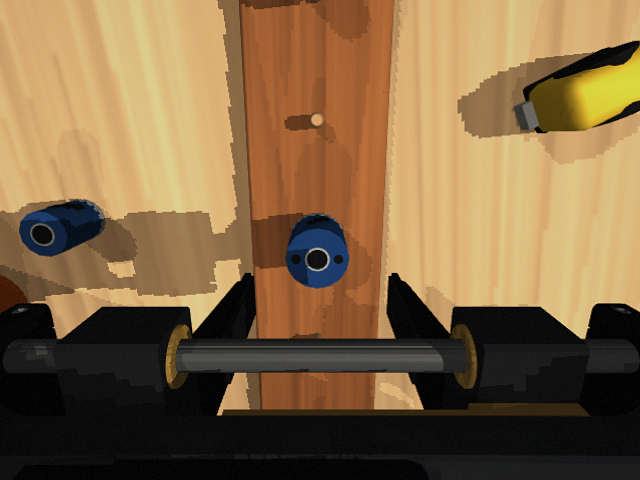

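The 41 mm saw stands upright on its dowel, at (317,259). Next is the 32 mm saw.

Request:
drive_tool:
  targets:
    - {"jaw": 0.55,"travel": [0.002,-0.03,0],"twist": 0}
    - {"jaw": 0.55,"travel": [0.005,-0.07,0],"twist": 0}
    - {"jaw": 0.55,"travel": [0.008,-0.11,0],"twist": 0}
    - {"jaw": 0.55,"travel": [0.01,-0.15,0],"twist": 0}
    - {"jaw": 0.55,"travel": [0.0122,-0.183,0.003],"twist": 0}
    - {"jaw": 0.55,"travel": [0.0122,-0.183,0.003],"twist": 0}
    - {"jaw": 0.55,"travel": [0.0122,-0.183,0.003],"twist": 0}
    - {"jaw": 0.55,"travel": [0.0122,-0.183,0.003],"twist": 0}

```text
t: 6.1
eef_pos: [447.8, 72.5, 107.4]
tcp_rot: [3.141, -0.0, 1.47]
ft_force: [-0.1, -0.7, -0.6]
opening: 0.549
grip_force: 0.0
```

```bash
python3 -c "
from h import *
go(446.2,72.8,12)"
```

```text
travel [ 0.1 -1.6 95.4] twist -0.0 at [447.8  72.5 107.4]
```

Request:
drive_tool:
  targets:
    - {"jaw": 0.55,"travel": [0.0001,-0.0016,0.04],"twist": 0}
    - {"jaw": 0.55,"travel": [0.0001,-0.0016,0.075],"twist": 0}
    - {"jaw": 0.55,"travel": [0.0001,-0.0016,0.095],"twist": 0}
    - {"jaw": 0,"travel": [0.0001,-0.0016,0.095],"twist": 0}
    - {"jaw": 0,"travel": [0.0001,-0.0016,0.095],"twist": 0}
    - {"jaw": 0,"travel": [0.0001,-0.0016,0.095],"twist": 0}
    - {"jaw": 0,"travel": [0.0001,-0.0016,0.095],"twist": 0}
    - {"jaw": 0,"travel": [0.0001,-0.0016,0.095],"twist": 0}

```text
t: 6.77
eef_pos: [446.2, 72.8, 13.7]
tcp_rot: [3.139, -0.0, 1.47]
ft_force: [0.5, 0.9, -1.0]
opening: 0.327
grip_force: 30.0
```

Request:
drive_tool:
  targets:
    - {"jaw": 0,"travel": [0,0,0],"twist": 0}
    - {"jaw": 0,"travel": [0,0,0],"twist": 0}

```text
t: 6.93
eef_pos: [446.1, 72.8, 13.5]
tcp_rot: [3.139, -0.0, 1.47]
ft_force: [-0.2, 0.5, 6.9]
opening: 0.327
grip_force: 30.0
```

```bash
python3 -c "
from h import *
print(state()['grip_force'],state()['opening'])
go(635.7,127.1,100)"
```

```text
30.001918906500578 0.3266047413384634
travel [ 73.1 183.1 -86.5] twist -0.0 at [446.1  72.8  13.5]
```

Request:
drive_tool:
  targets:
    - {"jaw": 0,"travel": [0,0,-0.02],"twist": 0}
    - {"jaw": 0,"travel": [0,0,-0.055],"twist": 0}
    - {"jaw": 0,"travel": [0.005,0.012,-0.0865],"twist": 0}
    - {"jaw": 0,"travel": [0.016,0.04,-0.0865],"twist": 0}
    - {"jaw": 0,"travel": [0.03,0.075,-0.0865],"twist": 0}
    - {"jaw": 0,"travel": [0.044,0.11,-0.0865],"twist": 0}
    - {"jaw": 0,"travel": [0.058,0.145,-0.0865],"twist": 0}
    - {"jaw": 0,"travel": [0.068,0.17,-0.0865],"twist": 0}

```text
t: 7.6
eef_pos: [624.0, 124.2, 99.9]
tcp_rot: [3.14, -0.001, 1.47]
ft_force: [-0.2, 0.1, -0.2]
opening: 0.324
grip_force: 30.0
```

Request:
drive_tool:
  targets:
    - {"jaw": 0,"travel": [0.0051,0.0131,0],"twist": 0}
    - {"jaw": 0,"travel": [0.0051,0.0131,0],"twist": 0}
    - {"jaw": 0,"travel": [0.0051,0.0131,0],"twist": 0}
    - {"jaw": 0,"travel": [0.0051,0.0131,0],"twist": 0}

```text
t: 7.93
eef_pos: [633.8, 126.9, 99.1]
tcp_rot: [-3.141, 0.0, 1.47]
ft_force: [-0.4, -0.6, -1.2]
opening: 0.324
grip_force: 30.0
```

```bash
python3 -c "
from h import *
go(635.7,127.1,32.3)
c=read_camera('wrist'); m,o=saws(c,z=state()['eef_pos'][2]+32.5); 
for s in o: print(s)
c=read_camera('top'); m,o=saws(c,z=64)
for s in o: print(s)
"
```

```text
travel [ 0.4  1.9 66.8] twist -0.0 at [633.8 126.9  99.1]
((325.0416564941406, 388.0), (632.6, 98.2), 26.6)
((325.5633544921875, 116.23389434814453), (644.0, 211.3), 16.3)
((380.5, 285.0), (446.9, -85.8), 61.1)
((478.2147521972656, 270.34228515625), (470.4, -235.8), 49.6)
((298.1458435058594, 169.0), (627.3, 42.8), 39.3)
```

Request:
drive_tool:
  targets:
    - {"jaw": 0,"travel": [0.0004,0.0015,0.012],"twist": 0}
    - {"jaw": 0,"travel": [0.0004,0.0015,0.032],"twist": 0}
    - {"jaw": 0,"travel": [0.0004,0.0015,0.052],"twist": 0}
    - {"jaw": 0,"travel": [0.0004,0.0015,0.063],"twist": 0}
    - {"jaw": 0,"travel": [0.0004,0.0015,0.067],"twist": 0}
    - {"jaw": 0,"travel": [0.0004,0.0015,0.067],"twist": 0}
    - {"jaw": 0,"travel": [0.0004,0.0015,0.067],"twist": 0}
    - {"jaw": 0,"travel": [0.0004,0.0015,0.067],"twist": 0}

```text
t: 8.7
eef_pos: [636.6, 127.3, 32.1]
tcp_rot: [3.141, -0.0, 1.47]
ft_force: [0.5, 0.1, -1.5]
opening: 0.325
grip_force: 30.0
```

Request:
drive_tool:
  targets:
    - {"jaw": 0.7,"travel": [0,0,0],"twist": 0}
    - {"jaw": 0.7,"travel": [0,0,0],"twist": 0}
    - {"jaw": 0.7,"travel": [0,0,0],"twist": 0}
    - {"jaw": 0.7,"travel": [0,0,0],"twist": 0}
    - {"jaw": 0.7,"travel": [0,0,-0.02],"twist": 0}
    - {"jaw": 0.7,"travel": [0,0,-0.05],"twist": 0}
    - {"jaw": 0.7,"travel": [0,0,-0.08],"twist": 0}
    - {"jaw": 0.7,"travel": [0,0,-0.08],"twist": 0}

```text
t: 9.37
eef_pos: [638.8, 127.6, 117.7]
tcp_rot: [3.134, -0.002, 1.47]
ft_force: [-0.5, 0.1, -0.5]
opening: 0.697
grip_force: 0.0
```

```bash
python3 -c "
from h import *
go(471.1,-241.1,110)"
```

```text
travel [-383.7 -129.7    7.7] twist -0.0 at [638.8 127.6 117.7]
```

Request:
drive_tool:
  targets:
    - {"jaw": 0.85,"travel": [-0.03,-0.01,0],"twist": 0}
    - {"jaw": 0.85,"travel": [-0.068,-0.023,0],"twist": 0}
    - {"jaw": 0.85,"travel": [-0.106,-0.036,0],"twist": 0}
    - {"jaw": 0.85,"travel": [-0.144,-0.049,0],"twist": 0}
    - {"jaw": 0.85,"travel": [-0.182,-0.062,0],"twist": 0}
    - {"jaw": 0.85,"travel": [-0.22,-0.074,0],"twist": 0}
    - {"jaw": 0.85,"travel": [-0.258,-0.087,0],"twist": 0}
    - {"jaw": 0.85,"travel": [-0.296,-0.1,0],"twist": 0}

```text
t: 10.03
eef_pos: [506.1, -158.6, 112.0]
tcp_rot: [3.141, 0.0, 1.47]
ft_force: [0.6, -0.1, -0.5]
opening: 0.849
grip_force: 0.0
```

Request:
drive_tool:
  targets:
    - {"jaw": 0.85,"travel": [-0.038,-0.013,0],"twist": 0}
    - {"jaw": 0.85,"travel": [-0.07,-0.024,0],"twist": 0}
    - {"jaw": 0.85,"travel": [-0.0877,-0.0285,0],"twist": 0}
    - {"jaw": 0.85,"travel": [-0.0877,-0.0285,0],"twist": 0}
    - {"jaw": 0.85,"travel": [-0.0877,-0.0285,0],"twist": 0}
    - {"jaw": 0.85,"travel": [-0.0877,-0.0285,0],"twist": 0}

```text
t: 10.53
eef_pos: [470.1, -240.8, 111.9]
tcp_rot: [-3.141, -0.0, 1.47]
ft_force: [-0.3, -0.3, -0.5]
opening: 0.85
grip_force: 0.0
```

```bash
python3 -c "
from h import *
go(471.1,-241.1,12)
c=read_camera('top'); m,o=saws(c,z=64)
for s in o: print(s)"
```

```text
travel [-0.2  1.  99.9] twist -0.0 at [ 470.1 -240.8  111.9]
((380.4310302734375, 285.2655029296875), (446.5, -85.7), 61.2)
((477.739990234375, 270.4599914550781), (470.3, -235.6), 47.3)
((298.1206970214844, 168.7413787841797), (627.7, 42.8), 39.4)
((244.56936645507812, 163.13583374023438), (636.2, 126.9), 30.3)
((190.75, 157.75), (644.5, 211.8), 23.0)
```

Request:
drive_tool:
  targets:
    - {"jaw": 0.85,"travel": [-0.0002,0.0008,0.04],"twist": 0}
    - {"jaw": 0.85,"travel": [-0.0002,0.0008,0.08],"twist": 0}
    - {"jaw": 0.85,"travel": [-0.0002,0.0008,0.099],"twist": 0}
    - {"jaw": 0,"travel": [-0.0002,0.0008,0.099],"twist": 0}
    - {"jaw": 0,"travel": [-0.0002,0.0008,0.099],"twist": 0}
    - {"jaw": 0,"travel": [-0.0002,0.0008,0.099],"twist": 0}
    - {"jaw": 0,"travel": [-0.0002,0.0008,0.099],"twist": 0}
    - {"jaw": 0,"travel": [-0.0002,0.0008,0.099],"twist": 0}

```text
t: 11.25
eef_pos: [471.5, -241.9, 14.5]
tcp_rot: [3.139, 0.001, 1.47]
ft_force: [0.6, 0.4, -0.8]
opening: 0.559
grip_force: 0.0
```

Request:
drive_tool:
  targets:
    - {"jaw": 0,"travel": [0,0,0],"twist": 0}
    - {"jaw": 0,"travel": [0,0,0],"twist": 0}
    - {"jaw": 0,"travel": [0,0,0],"twist": 0}

```text
t: 11.5
eef_pos: [471.4, -241.9, 14.3]
tcp_rot: [3.139, 0.001, 1.47]
ft_force: [0.6, 1.9, 8.9]
opening: 0.526
grip_force: 30.0
```

```bash
python3 -c "
from h import *
go(618.5,-41.8,100)"
```

```text
travel [214.  126.2 -85.7] twist -0.0 at [ 471.4 -241.9   14.3]
```

Request:
drive_tool:
  targets:
    - {"jaw": 0,"travel": [0,0,-0.02],"twist": 0}
    - {"jaw": 0,"travel": [0,0,-0.055],"twist": 0}
    - {"jaw": 0,"travel": [0.013,0.008,-0.0857],"twist": 0}
    - {"jaw": 0,"travel": [0.039,0.023,-0.0857],"twist": 0}
    - {"jaw": 0,"travel": [0.07,0.041,-0.0857],"twist": 0}
    - {"jaw": 0,"travel": [0.1,0.059,-0.0857],"twist": 0}
    - {"jaw": 0,"travel": [0.13,0.077,-0.0857],"twist": 0}
    - {"jaw": 0,"travel": [0.16,0.095,-0.0857],"twist": 0}

```text
t: 12.17
eef_pos: [582.1, -90.7, 99.4]
tcp_rot: [3.141, 0.0, 1.47]
ft_force: [-0.3, -1.4, -1.8]
opening: 0.533
grip_force: 30.0
```

Request:
drive_tool:
  targets:
    - {"jaw": 0,"travel": [0.025,0.015,0],"twist": 0}
    - {"jaw": 0,"travel": [0.045,0.026,0],"twist": 0}
    - {"jaw": 0,"travel": [0.054,0.0312,0],"twist": 0}
    - {"jaw": 0,"travel": [0.054,0.0312,0],"twist": 0}
    - {"jaw": 0,"travel": [0.054,0.0312,0],"twist": 0}
    - {"jaw": 0,"travel": [0.054,0.0312,0],"twist": 0}

```text
t: 12.67
eef_pos: [617.2, -42.5, 98.8]
tcp_rot: [-3.141, 0.0, 1.469]
ft_force: [-0.1, 0.6, -1.8]
opening: 0.531
grip_force: 30.0
```

```bash
python3 -c "
from h import *
go(618.5,-41.8,32.9)"
```

```text
travel [ 0.8  1.2 65.9] twist -0.001 at [617.2 -42.5  98.8]
```

Request:
drive_tool:
  targets:
    - {"jaw": 0,"travel": [0.0008,0.001,0.012],"twist": 0}
    - {"jaw": 0,"travel": [0.0008,0.001,0.032],"twist": 0}
    - {"jaw": 0,"travel": [0.0008,0.001,0.052],"twist": 0}
    - {"jaw": 0,"travel": [0.0008,0.001,0.062],"twist": 0}
    - {"jaw": 0,"travel": [0.0008,0.001,0.066],"twist": 0}
    - {"jaw": 0,"travel": [0.0008,0.001,0.066],"twist": 0}
    - {"jaw": 0,"travel": [0.0008,0.001,0.066],"twist": 0}
    - {"jaw": 0,"travel": [0.0008,0.001,0.066],"twist": 0}

```text
t: 13.33
eef_pos: [619.0, -41.3, 32.8]
tcp_rot: [3.141, -0.0, 1.469]
ft_force: [-0.5, -0.5, -2.2]
opening: 0.53
grip_force: 30.0
```

Request:
drive_tool:
  targets:
    - {"jaw": 0.85,"travel": [0,0,0],"twist": 0}
    - {"jaw": 0.85,"travel": [0,0,0],"twist": 0}
    - {"jaw": 0.85,"travel": [0,0,0],"twist": 0}
    - {"jaw": 0.85,"travel": [0,0,0],"twist": 0}
    - {"jaw": 0.85,"travel": [0,0,-0.02],"twist": 0}
    - {"jaw": 0.85,"travel": [0,0,-0.05],"twist": 0}
    - {"jaw": 0.85,"travel": [0,0,-0.08],"twist": 0}
    - {"jaw": 0.85,"travel": [0,0,-0.08],"twist": 0}

```text
t: 14.0
eef_pos: [621.2, -41.1, 118.1]
tcp_rot: [3.134, 0.0, 1.47]
ft_force: [0.8, -1.5, 0.5]
opening: 0.851
grip_force: 0.0
```

```bash
python3 -c "
from h import *
go(446.8,-87.5,110)"
```

```text
travel [ -63.7 -168.8    8.1] twist -0.0 at [621.2 -41.1 118.1]
```

Request:
drive_tool:
  targets:
    - {"jaw": 1,"travel": [-0.01,-0.028,0],"twist": 0}
    - {"jaw": 1,"travel": [-0.024,-0.064,0],"twist": 0}
    - {"jaw": 1,"travel": [-0.038,-0.1,0],"twist": 0}
    - {"jaw": 1,"travel": [-0.052,-0.138,0],"twist": 0}
    - {"jaw": 1,"travel": [-0.0637,-0.1665,0.003],"twist": 0}
    - {"jaw": 1,"travel": [-0.0637,-0.1665,0.003],"twist": 0}
    - {"jaw": 1,"travel": [-0.0637,-0.1665,0.003],"twist": 0}
    - {"jaw": 1,"travel": [-0.0637,-0.1665,0.003],"twist": 0}

```text
t: 14.67
eef_pos: [447.9, -87.7, 110.0]
tcp_rot: [3.14, 0.0, 1.469]
ft_force: [1.0, 0.3, 0.2]
opening: 0.996
grip_force: 0.0
```

```bash
python3 -c "
from h import *
go(446.8,-87.5,13)
c=read_camera('top'); m,o=saws(c,z=64)
for s in o: print(s)"
```

```text
travel [ 0.1 -1.1 97. ] twist -0.001 at [447.9 -87.7 110. ]
((351.335693359375, 175.03521728515625), (618.1, -40.5), 49.7)
((298.1538391113281, 168.8076934814453), (627.6, 42.7), 39.4)
((244.56936645507812, 163.13583374023438), (636.2, 126.9), 30.3)
((190.75, 157.75), (644.5, 211.8), 23.0)
```

Request:
drive_tool:
  targets:
    - {"jaw": 1,"travel": [0.0001,-0.0011,0.04],"twist": 0}
    - {"jaw": 1,"travel": [0.0001,-0.0011,0.077],"twist": 0}
    - {"jaw": 1,"travel": [0.0001,-0.0011,0.096],"twist": 0}
    - {"jaw": 0,"travel": [0.0001,-0.0011,0.096],"twist": 0}
    - {"jaw": 0,"travel": [0.0001,-0.0011,0.096],"twist": 0}
    - {"jaw": 0,"travel": [0.0001,-0.0011,0.096],"twist": 0}
    - {"jaw": 0,"travel": [0.0001,-0.0011,0.096],"twist": 0}
    - {"jaw": 0,"travel": [0.0001,-0.0011,0.096],"twist": 0}

```text
t: 15.38
eef_pos: [446.6, -87.4, 14.9]
tcp_rot: [3.139, 0.0, 1.47]
ft_force: [0.1, 0.7, -0.4]
opening: 0.706
grip_force: 0.0
```

Request:
drive_tool:
  targets:
    - {"jaw": 0,"travel": [0,0,0],"twist": 0}
    - {"jaw": 0,"travel": [0,0,0],"twist": 0}
    - {"jaw": 0,"travel": [0,0,0],"twist": 0}

```text
t: 15.63
eef_pos: [446.6, -87.4, 14.8]
tcp_rot: [3.139, 0.0, 1.47]
ft_force: [0.3, 0.8, 7.9]
opening: 0.664
grip_force: 30.0
```

```bash
python3 -c "
from h import *
go(609.9,-126.3,100)"
```

```text
travel [-22.2 166.4 -85.2] twist -0.0 at [446.6 -87.4  14.8]
```

Request:
drive_tool:
  targets:
    - {"jaw": 0,"travel": [0,0,-0.02],"twist": 0}
    - {"jaw": 0,"travel": [0,0,-0.055],"twist": 0}
    - {"jaw": 0,"travel": [-0.001,0.01,-0.0852],"twist": 0}
    - {"jaw": 0,"travel": [-0.005,0.036,-0.0852],"twist": 0}
    - {"jaw": 0,"travel": [-0.009,0.068,-0.0852],"twist": 0}
    - {"jaw": 0,"travel": [-0.013,0.1,-0.0852],"twist": 0}
    - {"jaw": 0,"travel": [-0.018,0.132,-0.0852],"twist": 0}
    - {"jaw": 0,"travel": [-0.021,0.156,-0.0852],"twist": 0}

```text
t: 16.3
eef_pos: [601.0, -124.5, 99.6]
tcp_rot: [3.14, 0.0, 1.47]
ft_force: [-0.2, -0.2, -1.7]
opening: 0.664
grip_force: 30.0
```

Request:
drive_tool:
  targets:
    - {"jaw": 0,"travel": [-0.0012,0.0104,0],"twist": 0}
    - {"jaw": 0,"travel": [-0.0012,0.0104,0],"twist": 0}
    - {"jaw": 0,"travel": [-0.0012,0.0104,0],"twist": 0}
    - {"jaw": 0,"travel": [-0.0012,0.0104,0],"twist": 0}

```text
t: 16.63
eef_pos: [608.0, -125.8, 98.9]
tcp_rot: [-3.141, -0.0, 1.47]
ft_force: [-0.4, 0.1, -1.5]
opening: 0.663
grip_force: 30.0
```

```bash
python3 -c "
from h import *
go(609.9,-126.3,33.5)"
```

```text
travel [-0.3  1.9 65.4] twist -0.0 at [ 608.  -125.8   98.9]
```

Request:
drive_tool:
  targets:
    - {"jaw": 0,"travel": [-0.0003,0.0012,0.012],"twist": 0}
    - {"jaw": 0,"travel": [-0.0003,0.0012,0.032],"twist": 0}
    - {"jaw": 0,"travel": [-0.0003,0.0012,0.052],"twist": 0}
    - {"jaw": 0,"travel": [-0.0003,0.0012,0.062],"twist": 0}
    - {"jaw": 0,"travel": [-0.0003,0.0012,0.0655],"twist": 0}
    - {"jaw": 0,"travel": [-0.0003,0.0012,0.0655],"twist": 0}
    - {"jaw": 0,"travel": [-0.0003,0.0012,0.0655],"twist": 0}
    - {"jaw": 0,"travel": [-0.0003,0.0012,0.0655],"twist": 0}

```text
t: 17.3
eef_pos: [610.3, -126.5, 33.6]
tcp_rot: [3.141, -0.0, 1.47]
ft_force: [0.5, -0.5, -1.6]
opening: 0.666
grip_force: 30.0
```

Request:
drive_tool:
  targets:
    - {"jaw": 1,"travel": [0,0,0],"twist": 0}
    - {"jaw": 1,"travel": [0,0,0],"twist": 0}
    - {"jaw": 1,"travel": [0,0,0],"twist": 0}
    - {"jaw": 1,"travel": [0,0,0],"twist": 0}
    - {"jaw": 1,"travel": [0,0,-0.02],"twist": 0}
    - {"jaw": 1,"travel": [0,0,-0.05],"twist": 0}
    - {"jaw": 1,"travel": [0,0,-0.08],"twist": 0}
    - {"jaw": 1,"travel": [0,0,-0.1],"twist": 0}

```text
t: 17.97
eef_pos: [610.8, -126.7, 136.1]
tcp_rot: [3.139, 0.0, 1.47]
ft_force: [0.1, -0.1, -1.0]
opening: 0.999
grip_force: 0.0
```

Request:
drive_tool:
  targets:
    - {"jaw": 1,"travel": [-0.03,-0.03,-0.02],"twist": 0}
    - {"jaw": 1,"travel": [-0.055,-0.055,-0.05],"twist": 0}
    - {"jaw": 1,"travel": [-0.08,-0.08,-0.07],"twist": 0}
    - {"jaw": 1,"travel": [-0.1,-0.11,-0.08],"twist": 0}
    - {"jaw": 1,"travel": [-0.11,-0.14,-0.08],"twist": 0}
    - {"jaw": 1,"travel": [-0.12,-0.17,-0.08],"twist": 0}
    - {"jaw": 1,"travel": [-0.12,-0.17,-0.08],"twist": 0}
    - {"jaw": 1,"travel": [-0.12,-0.17,-0.08],"twist": 0}

```text
t: 18.63
eef_pos: [428.2, -229.3, 214.1]
tcp_rot: [3.141, 0.0, 1.468]
ft_force: [0.5, -0.2, 0.9]
opening: 1.002
grip_force: 0.0
```

```bash
python3 -c "
from h import *
c=read_camera('top'); m,o=saws(c,z=64)
for s in o: print(s)
c=read_camera('scene'); cv2.imwrite('pics/s9.png',cv2.resize(c['frame'][200:380,170:490,::-1],None,fx=2.4,fy=2.4))"
```

```text
((406.5, 180.5), (610.0, -126.5), 62.4)
((351.32080078125, 174.81182861328125), (618.4, -40.5), 49.4)
((298.10516357421875, 168.8605194091797), (627.4, 42.8), 39.2)
((244.52438354492188, 162.98780822753906), (636.5, 127.0), 30.1)
((190.76315307617188, 157.6052703857422), (644.8, 211.7), 22.9)
```

View pics/s9.png

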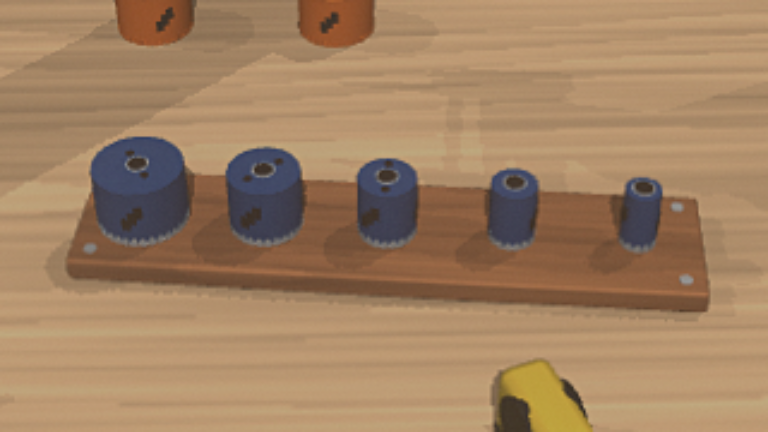

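The view shows all five saws flat on the board and in size order, from the 64 at (140,190) to the 25 at (640,215).

```bash
python3 -c "
from cell import *
print(job_done())"
```

```text
the job is handed in; nothing more can be done
None
```

The job is handed in: all four saws (32, 41, 51 and 64 mm) stand teeth down on their own dowels in size order beside the untouched 25 mm saw, each within about 2 mm of its dowel's centre by the top camera, after about 19 s of the 96 s allowed.

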